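Draw the sliding stop up to a carved fragment on the fence

ROBOT

A 7-joint arm with a two-finger parallel gripper is mounted at the origin on the work surface. World frame = base frame: x ahead of the robot, y to its left, z up, the work surface at z = 0. Lengths are in m, angles in rad, forces in N, time in s.
With the tool pointing down it reaches from about 0.425 to 0.825 m from the base axis. Payload 3.6 kg.
Tool frame: the origin (TCP) lies between the finger pads; the fingertips stand 11 mm ahead of it and the grasp point (between the pads) lies 8 mm behind it; z points along the fingers, y is the line along which they close (so a half turn about z gives the same grasp; the last joint's range is limited). The gripper opens to 93 mm and grips with 3 to 60 N. Pads are 15 mm wide; open, the fingers measure 128 mm over their backs; the gripper's body (75 mm by 188 mm) begins 65 mm behind the grasp point.
Start: joints at [-0.026, 0.615, -0.013, 1.423, 0.008, 1.103, -0.04], TCP at [0.65, 0, 0.23] pointing down, gripper open.
Joint ranges: [-3.12, 3.12], [-0.3, 2.06], [-1.34, 1.32], [0.26, 2.42], [-1.36, 4.5], [0.01, 1.98], [-2.84, 2.84]. Speed limits (rad/s): [2.79, 2.79, 3.14, 3.14, 3.14, 3.14, 3.14].

INTERFACE

Orientations are given as a unit quaternion [w, x, y, z].
In Python, from workcell import arm gives the robot as it stands.
- The arm moves only by the tool play_rows, never from a script. Its argument "rows" is a list that holds one entry, the list of rows, each a list of 5 numbers: the shift along the tool's x, y, z in mm, then the turn about the tool's z in rad, then the finger opening in mm, from 0 to 93. A call has 1 to 20 rows; each row shifts and turns the commanded pose from where the row before left it, along the tool's axes as they then stand; what a row does not reach is not made up. A row lasts 1/12 s, in which the tool goes at most 41.7 mm and 7.16 degrees, less where a joint would pass 70% of its speed; a pose out of reach is approached as far as the arm can. A call is refused whole if a number of a shift passes 41.7 or a number of a turn 0.125, either way. A call with a gripper value outside its range is refused whole. The fingers move at their own pace and stop on an object; "force" is the grip in N (left out, the last holds). Time passes only in rows, so rows that do not move let the fingers close. It gives the time, the measured TCP pose, the force, the opening and the grip force at its end, in the units of the state.
- arm.observe(): the state, without advancing time (a new reading comes with each control period).
- arm.get_image(name): name is "scene" or "side" or "wrist"; returns the picture (480x640x3 uint8, red, green, blue); there is no depth.
- arm.get_calibration(name): a dict with "fx", "fy", "cx", "cy" (pixels), "origin" and "attitude" of the camera in the world; the wrist camera has in their place "tool_from_camera" (4x4, takes a point from camera to tool coordinates, whose origin is the TCP and whose axes are the flange's). Camera axes: x right, y down, z forward; pixel columns grow to the right and rows downward; lengths in m; the calibration is good to about 2 mm. A picture is of the moment at which its call begins: read the wrist's pose just before it. get_calibration takes no time and is no camera call.
- arm.hand_in(): hands the job in; it is judged then, once.
Trained networks look in the newest picture that a camera, given by its name, has taken for a name from the list of things; names that differ only in an ending like _2 or _b are one class to them, and where a whole thing is asked for, a point or a joint stands for the part that bears it (a point fixed in the world has none). Each returns a list of dicts, best first, with "confidence" (0 to 1); they miss things now and then, are a little off and sometimes report something else, mostly with a low value. They report only what shows in the picture. A call takes as long as a camera call. They do not tell look-alikes from the thing itself.
- arm.trace(camera, name): "region" (480x640 bool, what is visible of it) and "extent" ([left, top, right, bottom] in pixels, round what is visible of it).
- arm.tip_of(camera, name): "xy" ([column, row] in pixels: a listed point, or the origin of a listed thing).
The state is a dict: "time": time; "joint_pos": joint angles; "dq": joint speeds; "effort": joint torques, N m; "ee_pos": TCP position; "ee_rot": TCP orientation; "ft_force": force on the tool from outside, world axes, zero at the start; "torque": the same for the moment, N m; "opening": opening from 0.0 (shut) to 1.0 (fully open); "grip_force": force on a finger pad.
Only numpy, scipy, OpenCV 4.12 (cv2) and the standard library are available. Lean on these libraries where they do the work, as an engineer would, in place of code of your own. Each camera call takes 0.05 s, during which the arm holds its last target. There are 200 camera calls.

TASK

Register the carved rosette fragment for rubbing: gently push it across the slate until its straight back edge is flush along the fence, and, with a fingertip hooked behind the turned-up lip of the sliding stop, draw the stop along the fence towards the fixed end stop until the fragment sits snug between the two stops, still flush to the fence; do not force it. Use only the outside of the fingers: do not grip, lift or tip anything, and leave the other things on the bench where they lie. Finish clear of everything.

Things in the scene. Friction and masses are not known exactly. Their poses are not given: they have to be found in the camera images.
- fence: Black angle-iron fence fixed to the slate. Origin on the slate under the middle of its upright leg's thickness; x runs along the rail away from the robot, y left, z up. Upright leg: y -6 to +6 mm, 50 mm high, x -140 to +200 mm. The fragment goes against its right-hand face (y = -6 mm). The foot flange, 8 mm high with bolts to 16 mm, is on the left to y = +45 mm
- end_stop (a point): Middle of the working face of the fixed end stop, 22 mm up: an iron plate 12 mm thick, 44 mm high at the fence's end nearest the robot, standing out to the right (fence y = -6 to -75 mm). The face is at fence x = -115 mm and looks to +x
- stop (a joint): Travel (m) of the bright steel sliding stop: 0 is farthest from the fixed end stop; it grows as the stop is drawn towards it (fence -x), to 0.125 at most. Starts between 0 and 0.04. The stop face is at fence x = 75 mm minus this value. The clamp knob is already slack: the stop slides against about 2.5 N and stays where it is left
- stop_face (a point): Point on the sliding stop's arm, on the face that looks to fence -x; 40 mm right of the fence's centre line, 22.5 mm up. The arm is a plate 10 mm thick, 3 to 46 mm above the slate, reaching to fence y = -76 mm. Behind it a saddle 45 mm long, 44 mm wide, 59 mm high straddles the fence; a knurled knob 27 mm across stands out of its left side to y = +37 mm
- lip_back (a point): Middle of the back face (looks to fence +x) of the turned-up lip, where the fingertip hooks; 71.5 mm up, 45 mm behind the stop face, on the fence's centre line. The lip is an upright plate across the rail at the far end of the saddle, 44 mm wide (fence y), 5 mm thick, rising from the saddle top (59 mm) to 87 mm. Behind it is free air above the 50 mm high fence
- fragment: Loose sandstone rosette fragment, carved face up: a block 100 mm (its x) by 92 mm (its y), 38 mm high, with a relief to 47 mm; about 0.9 kg, slides at 4 to 8 N. Origin under its centre. It lies right of the fence, 15 to 48 mm off, turned up to 0.15 rad. Its +x -y corner is broken off, so the -y side, where it is pushed, is flat from x = -50 to +34 mm
- fragment_back (a point): Middle of the fragment's straight back edge (46 mm from its centre along its +y), 19 mm up: this side goes against the fence
- fragment_end (a point): Middle of the fragment's -x end (50 mm from its centre), 19 mm up: this end goes against the fixed end stop; the sliding stop's arm bears on the opposite, +x end
- bevel_gauge: Bystander: boxwood bevel gauge, stock 130 x 24 x 16 mm, with a steel blade; origin under the middle of the stock
- dividers: Bystander: pair of brass dividers lying flat, 160 mm long, 16 mm high; origin about its middle
- rubbing_stone: Bystander: grey carborundum rubbing stone 150 x 50 x 25 mm; origin under its centre
- try_square: Bystander: small steel try square, stock 75 mm, blade 100 mm, 13 mm high; origin under the middle of the stock
- chisel: Bystander: steel stone chisel 190 mm long, 13 mm thick; origin under the middle of its shank
- offcut: Bystander: plain sandstone offcut 60 x 42 x 36 mm; origin under its centre
- mallet: Bystander: wooden carver's mallet standing on its head, 225 mm tall, 104 mm across; origin under its centre
There are look-alikes about, which are no part of the job. Leave any purple or red look-alike of the fragment alone.

How it is judged:
On the way:
1. the stop is drawn along the fence by a finger behind its lip (contact force between the fingers and stop_lip above 1 N and velocity of joint stop above 0.002 m/s), for 0.1 s.
At the end, for the whole second after the job is handed in: the fragment lies flat on the slate, its back edge within 3 mm of the fence and parallel to it within 2 degrees, its end within 3 mm of the fixed end stop, the face of the sliding stop within 3 mm of its other end, all at rest (y of fragment_back in the frame of fence above -0.009 m and angle between the x axis of fragment and the x axis of fence, either way round below 0.035 rad and x of fragment_end in the frame of fence below -0.112 m and x of stop_face in the frame of fragment between 0.046 and 0.053 m and height (world z) of fragment below 0.003 m and angle between fragment's own z axis and vertical below 0.05 rad and linear speed of fragment below 0.01 m/s and velocity of joint stop between -0.005 and 0.005 m/s); the robot touches nothing.
It fails at once if the fragment is lifted or tipped (height (world z) of fragment above 0.01 m or angle between fragment's own z axis and vertical above 0.15 rad).
It fails at once if the lip is gripped or wrenched (over 40 N), or the fragment is rammed (over 60 N) (contact force between the fingers and stop_lip above 40 N or contact force between the fingers and fragment above 60 N).
It fails at once if another thing on the bench is moved by more than 15 mm (distance of any of bevel_gauge, dividers, rubbing_stone, try_square, chisel, offcut, mallet from where it was at the start of the episode above 0.015 m).
It also fails if it takes over 64 s, if anything falls off the work surface, if the arm or the gripper's body presses on something with over 40 N, if the wrist force passes 120 N, or if a joint passes its speed limit or range.

## Working session

There is one attempt and no reset: what is moved stays moved. The work goes in short steps, Python scripts to look and compute and a tool call to move; the robot and the scene stay as the last step left them, time stands still between calls to the robot, and variables do not carry over. Pictures are saved under pics/ and viewed, at most 10 in all, crops included, and the job is handed in when it is done.

Besides the shell and the picture viewer there is one more tool, called after ">>>" in YAML: its name, and indented under it one key for each argument. play_rows: Moves the arm, as the interface text tells. Its arguments: {"type":"object","properties":{"rows":{"type":"array"},"force":{"type":"number"}},"required":["rows"]}

```bash
mkdir -p pics; cat > h.py <<'E'
import numpy as np, cv2
from scipy.spatial.transform import Rotation as R
from workcell import arm
def q(w): return R.from_quat([w[1],w[2],w[3],w[0]])
def cam(n):
    c=arm.get_calibration(n)
    if n=="wrist":
        s=arm.observe(); T=np.eye(4); T[:3,:3]=q(s["ee_rot"]).as_matrix(); T[:3,3]=s["ee_pos"]
        M=T@np.array(c["tool_from_camera"]); return c,M[:3,3],M[:3,:3]
    a=np.array(c["attitude"]); Rm=a if a.shape==(3,3) else q(a).as_matrix()
    return c,np.array(c["origin"]),Rm
def px2w(n,xy,z,C=None):
    c,o,Rm=C or cam(n); d=Rm@np.array([(xy[0]-c["cx"])/c["fx"],(xy[1]-c["cy"])/c["fy"],1]); return o+d*(z-o[2])/d[2]
def w2px(n,p,C=None):
    c,o,Rm=C or cam(n); v=Rm.T@(np.array(p)-o); return np.array([c["cx"]+c["fx"]*v[0]/v[2],c["cy"]+c["fy"]*v[1]/v[2]])
def save(n,f):
    im=arm.get_image(n); cv2.imwrite(f,im[:,:,::-1]); return im
E
python3 - <<'E'
from h import *
for n in("scene","side","wrist"): save(n,f"pics/{n}0.png"); print(n,arm.get_calibration(n))
a=np.hstack([cv2.resize(cv2.imread(f"pics/{n}0.png"),(800,600)) for n in("scene",)]);cv2.imwrite("pics/s0.png",a)
print(arm.observe())
H=dict(end_stop=.022,stop_face=.0225,lip_back=.0715,fragment=0,fragment_back=.019,fragment_end=.019,fence=0,stop=.03)
for n in("scene","side","wrist"):
  for k,z in H.items():
    for r in arm.tip_of(n,k)[:3]: print(n,k,np.round(r["xy"]),round(r["confidence"],2),np.round(px2w(n,r["xy"],z),3))
E
```

```text
scene {'fx': 438.73713834849985, 'fy': 438.73713834849985, 'cx': 318.362966420514, 'cy': 237.97286966846968, 'origin': array([0.98129343, 0.01696822, 0.92428032]), 'attitude': array([-0.20991998,  0.71403196,  0.64273193, -0.18162498])}
side {'fx': 597.5360384125311, 'fy': 597.5360384125311, 'cx': 321.9732658937385, 'cy': 241.2122775519346, 'origin': array([-0.24428544,  1.22326984,  0.94018629]), 'attitude': array([ 0.12798668, -0.25444127,  0.84043098, -0.46103667])}
wrist {'fx': 373.27652468221976, 'fy': 373.27652468221976, 'cx': 320.2351422318437, 'cy': 246.0835746953041, 'tool_from_camera': array([[-1.74781932e-03, -9.65770737e-01, -2.59391266e-01,
         7.17207578e-02],
       [ 9.99998288e-01, -1.53028409e-03, -1.04056214e-03,
         3.93421978e-04],
       [ 6.08002140e-04, -2.59392640e-01,  9.65771758e-01,
        -1.55219859e-01],
       [ 0.00000000e+00,  0.00000000e+00,  0.00000000e+00,
         1.00000000e+00]])}
{'time': 0.15, 'joint_pos': array([-0.02647218,  0.61571156, -0.01261412,  1.42447529,  0.0081351 ,
        1.10340894, -0.04037238]), 'dq': array([ 0.0003
[... 788 characters left out ...]
ragment [160. 183.] 0.59 [ 0.186 -0.316  0.   ]
scene fragment_back [197. 233.] 0.96 [ 0.371 -0.207  0.019]
scene fragment_back [155. 169.] 0.72 [ 0.151 -0.326  0.019]
scene fragment_back [248. 286.] 0.66 [ 0.527 -0.085  0.019]
scene fragment_end [217. 280.] 0.92 [ 0.503 -0.155  0.019]
scene fragment_end [177. 224.] 0.86 [ 0.338 -0.256  0.019]
scene fragment_end [138. 184.] 0.74 [ 0.201 -0.365  0.019]
scene fence [268. 303.] 0.59 [ 0.566 -0.044  0.   ]Traceback (most recent call last):
  File "<stdin>", line 8, in <module>
ValueError: it knows: bevel_gauge, chisel, dividers, end_stop, fence, fragment, fragment_back, fragment_end, lip_back, mallet, offcut, rubbing_stone, stop_face, try_square
```

```bash
python3 - <<'E'
from h import *
H=dict(end_stop=.022,stop_face=.0225,lip_back=.0715,fragment=0,fragment_back=.019,fragment_end=.019,fence=0)
for n in("side","wrist"):
  for k,z in H.items():
    for r in arm.tip_of(n,k)[:3]: print(n,k,np.round(r["xy"]),round(r["confidence"],2),np.round(px2w(n,r["xy"],z),3))
for k in "bevel_gauge, chisel, dividers, mallet, offcut, rubbing_stone, try_square".split(", "):
    for r in arm.tip_of("scene",k)[:2]: print(k,np.round(r["xy"]),round(r["confidence"],2),np.round(px2w("scene",r["xy"],0),3))
E
```

```text
side end_stop [362. 223.] 0.92 [ 0.472 -0.13   0.022]
side end_stop [338. 221.] 0.48 [ 0.54  -0.102  0.022]
side stop_face [308. 217.] 0.83 [ 0.626 -0.069  0.022]
side stop_face [289. 203.] 0.63 [ 0.723 -0.104  0.022]
side lip_back [290. 205.] 0.98 [ 0.663 -0.025  0.072]
side fragment [339. 221.] 0.72 [ 0.554 -0.133  0.   ]
side fragment [474. 225.] 0.71 [ 0.204 -0.351  0.   ]
side fragment [409. 222.] 0.6 [ 0.377 -0.254  0.   ]
side fragment_back [486. 228.] 0.68 [ 0.157 -0.322  0.019]
side fragment_back [338. 223.] 0.67 [ 0.535 -0.095  0.019]
side fragment_back [399. 221.] 0.55 [ 0.391 -0.211  0.019]
side fragment_end [419. 221.] 0.85 [ 0.34  -0.244  0.019]
side fragment_end [477. 218.] 0.75 [ 0.202 -0.362  0.019]
side fragment_end [356. 218.] 0.62 [ 0.508 -0.153  0.019]
side fence [323. 230.] 0.64 [ 0.567 -0.061  0.   ]
wrist end_stop [146. 323.] 0.86 [ 0.464 -0.111  0.022]
wrist lip_back [333. 253.] 0.85 [ 0.661 -0.018  0.072]
wrist fragment [232. 336.] 0.6 [ 0.549 -0.138  0.   ]
wrist fence [239. 259.] 0.57 [ 0.563 -0.046  0.   ]
bevel_gauge [158. 376.] 0.64 [ 0.705 -0.278  0.   ]
chisel [246. 286.] 0.73 [ 0.517 -0.093  0.   ]
chisel [335. 266.] 0.65 [0.485 0.121 0.   ]
dividers [136. 314.] 0.6 [ 0.562 -0.339  0.   ]
mallet [475. 277.] 0.58 [0.549 0.447 0.   ]
offcut [228. 378.] 0.88 [ 0.725 -0.134  0.   ]
rubbing_stone [304. 267.] 0.92 [ 0.481  0.047 -0.   ]
try_square [329. 335.] 0.67 [0.654 0.085 0.   ]
```

View pics/s0.png

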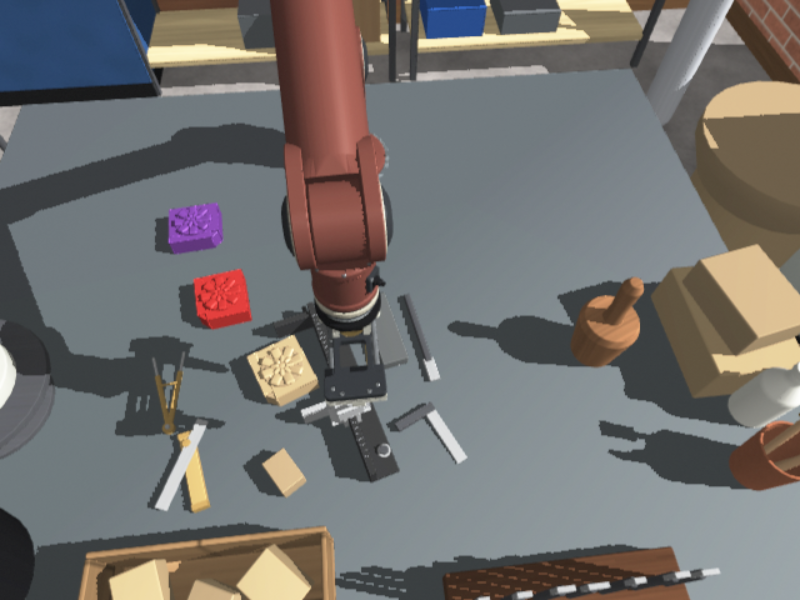

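View pics/wrist0.png

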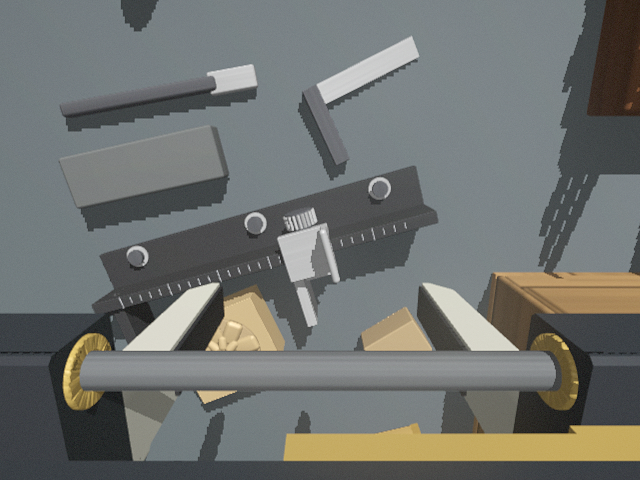

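The sandstone-coloured block at scene (226,302) in native pixels fits the fragment. The red one at (181,244) and the purple one at (160,183) are look-alikes. The wrist view shows the fence running from about (95,305) to (437,215), and the gripper hides the fragment. I'll move aside for a clear look.

>>> play_rows:
  rows:
    - [[-38,-8,-12,0,0],[-38,-8,-12,0,0],[-38,-8,-12,0,0],[-38,-8,-12,0,0],[-38,-8,-12,0,0],[-30,-8,-12,0,0],[0,0,0,0,0],[0,0,0,0,0]]

```text
time: 2.22
ee_pos: [0.6013, -0.2233, 0.3026]
ee_rot: [0.001, 0.709, 0.705, -0.0]
ft_force: [0.5, 1.9, -1.0]
opening: 0.477
grip_force: 0.0
```

```bash
python3 - <<'E'
from h import *
s=arm.observe();print(s["time"],s["ee_pos"],s["ee_rot"])
im=save("wrist","pics/w1.png")
cv2.imwrite("pics/w1c.png",cv2.resize(cv2.imread("pics/w1.png"),(800,600),interpolation=cv2.INTER_CUBIC))
H=dict(end_stop=.022,stop_face=.0225,lip_back=.0715,fragment=0,fragment_back=.019,fragment_end=.019,fence=0)
for k,z in H.items():
    for r in arm.tip_of("wrist",k)[:2]: print(k,np.round(r["xy"],1),round(r["confidence"],2),np.round(px2w("wrist",r["xy"],z),4))
E
```

```text
2.2167 [ 0.60127753 -0.22328825  0.3025537 ] [ 1.14327979e-03  7.09105249e-01  7.05101718e-01 -7.22474967e-05]
end_stop [193.9 108.6] 0.62 [ 0.4635 -0.1066  0.022 ]
stop_face [344.   61.2] 0.64 [ 0.6273 -0.0584  0.0225]
stop_face [290.1 295.8] 0.44 [ 0.5648 -0.326   0.0225]
fragment [146.6 232. ] 0.76 [ 0.3846 -0.2501  0.    ]
fragment [276.1 134.1] 0.64 [ 0.5503 -0.1322  0.    ]
fragment_back [260.7  90.5] 0.62 [ 0.537  -0.0876  0.019 ]
fragment_end [231.9 150.9] 0.96 [ 0.5018 -0.152   0.019 ]
fragment_end [ 97.7 239.8] 0.65 [ 0.3332 -0.2562  0.019 ]
```

View pics/w1c.png

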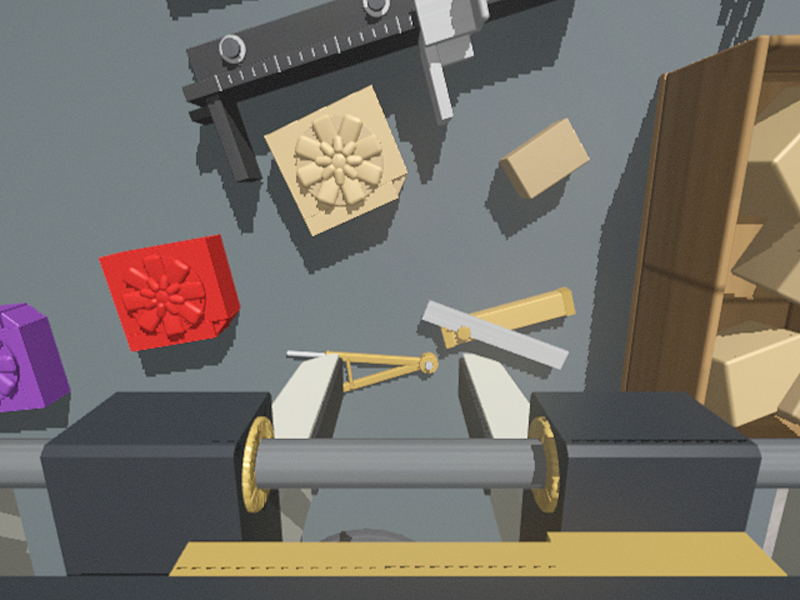

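```bash
python3 - <<'E'
from h import *
f=lambda x,y,z:px2w("wrist",(x/1.25,y/1.25),z)
for p in [(264,133),(372,86),(313,236),(407,172)]: print("frag",np.round(f(*p,.038),4))
for p in [(188,98),(412,35)]: print("fence right top",np.round(f(*p,.05),4))
for p in [(252,181),(236,181),(440,124),(453,119)]: print("plates",np.round(f(*p,.044),4))
# fence pose fit: end_stop & fence dir from wrist0 picture
im=cv2.imread("pics/wrist0.png")[140:350,60:460]
cv2.imwrite("pics/f0.png",cv2.resize(im,(800,420),interpolation=cv2.INTER_CUBIC))
E
```

```text
frag [ 0.487  -0.1066  0.038 ]
frag [ 0.5788 -0.0701  0.038 ]
frag [ 0.5243 -0.1931  0.038 ]
frag [ 0.6079 -0.1382  0.038 ]
fence right top [ 0.4311 -0.0813  0.05  ]
fence right top [ 0.6112 -0.0358  0.05  ]
plates [ 0.4755 -0.1457  0.044 ]
plates [ 0.4619 -0.1458  0.044 ]
plates [ 0.635  -0.1001  0.044 ]
plates [ 0.6456 -0.0963  0.044 ]
```

View pics/f0.png

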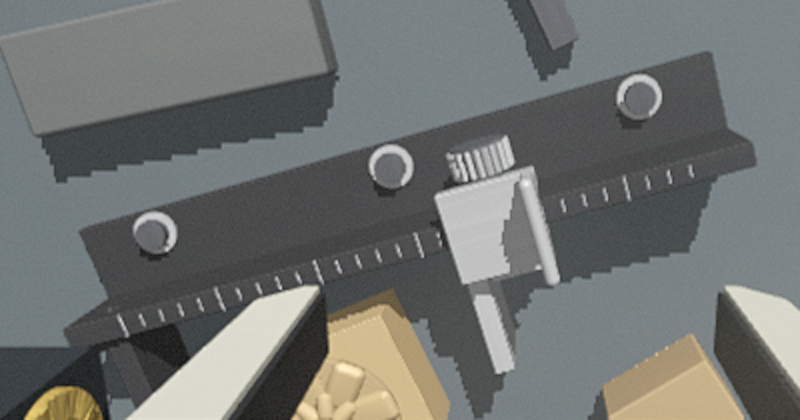

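```bash
python3 - <<'E'
from h import *
c=arm.get_calibration("wrist");T=np.eye(4);T[:3,:3]=q([-6.72629777e-04,7.07079130e-01,7.07133758e-01,-7.07476274e-04]).as_matrix();T[:3,3]=[.649436,-1.3e-5,.228756]
M=T@c["tool_from_camera"];C=(c,M[:3,3],M[:3,:3])
P=[px2w("",p,.05,C) for p in [(97.5,312.5),(437.5,222),(94,305),(435,211)]]
for p in P:print(np.round(p,4))
print(np.linalg.norm(P[1]-P[0]),[np.arctan2(*(P[i+1]-P[i])[[1,0]]) for i in(0,2)])
e1=(P[0]+P[2])/2;e2=(P[1]+P[3])/2;u=(e2-e1)[:2];u/=np.linalg.norm(u);n=np.array([-u[1],u[0]])
O=(e1[:2]+140e-3*u+e2[:2]-200e-3*u)/2;th=np.arctan2(u[1],u[0]);print("fence",O,th)
F=lambda p:np.round([(np.array(p[:2])-O)@u,(np.array(p[:2])-O)@n],4)
for k,p in dict(lip=px2w("",(333,253),.0715,C),endstop=(.4635,-.1066),sface=(.633,-.069),sfw=(.6273,-.0584),fr1=(.487,-.1066),fr2=(.5788,-.0701),fr3=(.5243,-.1931),fr4=(.6079,-.1382),ft1=(.4311,-.0813),ft2=(.6112,-.0358),es=(.4755,-.1457),st=(.635,-.1001)).items():print(k,F(p))
a=np.array([.487,-.1066]);b=np.array([.5788,-.0701]);print("frag ang",np.arctan2(*(b-a)[::-1]),np.linalg.norm(b-a))
v=(b-a)/np.linalg.norm(b-a);cen=(a+b)/2+.046*np.array([v[1],-v[0]]);print(cen,F(cen))
E
```

```text
[ 0.4319 -0.0848  0.05  ]
[0.7559 0.0046 0.05  ]
[ 0.4298 -0.0769  0.05  ]
[0.7528 0.0147 0.05  ]
0.3360253280181722 [np.float64(0.26927227303785994), np.float64(0.2763266346955719)]
fence [ 0.56370586 -0.04369296] 0.2727980104753554
lip [ 0.0998 -0.0017]
endstop [-0.1134 -0.0336]
sface [ 0.0599 -0.043 ]
sfw [ 0.0573 -0.0313]
fr1 [-0.0908 -0.0399]
fr2 [ 0.0074 -0.0295]
fr3 [-0.0782 -0.1333]
fr4 [ 0.0171 -0.1029]
ft1 [-0.1378 -0.0005]
ft2 [ 0.0479 -0.0052]
es [-0.1124 -0.0745]
st [ 0.0535 -0.0735]
frag ang 0.3784387108860299 0.09879013108605535
[ 0.54989562 -0.13109516] [-0.0368 -0.0804]
```

Fence: origin about (0.564, -0.044), yaw about 0.27 rad, stop face at x of about +57 mm. Fragment in fence frame: centre about (-37, -80) mm, turned about +0.1 rad, so 15–48 mm off the fence as described. I'll turn the tool to the fence and go down beside it.

>>> play_rows:
  rows:
    - [[0,0,0,-0.09,0],[0,0,0,-0.09,0],[0,0,0,-0.09,0],[5,-9,30,0,0],[6,-9,30,0,0],[6,-9,35,0,0],[6,0,35,0,0],[0,0,35,0,0],[0,0,35,0,0],[0,0,35,0,0],[0,0,25,0,0],[0,0,15,0,0],[0,0,6,0,0],[0,0,0,0,0],[0,0,0,0,0]]

```text
time: 3.87
ee_pos: [0.5706, -0.2049, 0.0212]
ee_rot: [0.001, 0.605, 0.796, 0.0]
ft_force: [-0.6, -0.6, 0.7]
opening: 0.0
grip_force: 0.0
```

```bash
cat >> h.py <<'E'
O=np.array([.5637,-.0437]);th=.27
def st():
    s=arm.observe();u=np.array([np.cos(th),np.sin(th)]);n=np.array([-u[1],u[0]]);d=s["ee_pos"][:2]-O
    Rm=q(s["ee_rot"]).as_matrix();f=s["ft_force"]
    print("t",round(s["time"],2),"tool in fence",np.round([d@u*1e3,d@n*1e3,s["ee_pos"][2]*1e3],1),"yaw err",round(np.arctan2(Rm[1,1],Rm[0,1])-th,3),"tilt",np.round(Rm[2],3),"F",np.round([f[:2]@u,f[:2]@n,f[2]],1))
E
python3 - <<'E'
from h import *
st(); save("scene","pics/s1.png"); im=cv2.imread("pics/s1.png")[230:400,180:380]; cv2.imwrite("pics/s1c.png",cv2.resize(im,(700,595),interpolation=cv2.INTER_CUBIC))
C=cam("scene")
for fp in [(-37,-160,20)]: pass
for k,z in dict(fragment_back=.019,fragment_end=.019).items():
    for r in arm.tip_of("scene",k)[:3]: print(k,np.round(px2w("scene",r["xy"],z),3),r["confidence"])
E
```

```text
t 3.87 tool in fence [ -36.4 -157.2   21.2] yaw err 0.0 tilt [-0.001  0.001 -1.   ] F [-0.8 -0.4  0.7]
fragment_back [ 0.535 -0.092  0.019] 0.74
fragment_back [ 0.377 -0.204  0.019] 0.66
fragment_back [ 0.573 -0.326  0.019] 0.57
fragment_end [ 0.508 -0.148  0.019] 0.62
fragment_end [ 0.332 -0.255  0.019] 0.6
fragment_end [ 0.709 -0.277  0.019] 0.5
```

View pics/s1c.png

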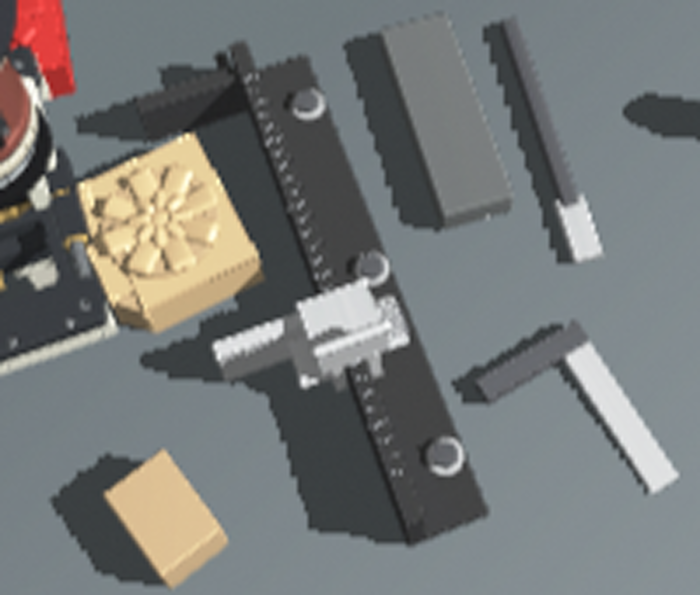

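The crop shows the tool beside the fragment's pushed side. The fence, the stop (arm at crop (215–295, 340)) and the end stop are clear. Pushing now.

>>> play_rows:
  rows:
    - [[6,0,0,0,0],[6,0,0,0,0],[3,0,0,0,0],[3,0,0,0,0],[3,0,0,0,0],[3,0,0,0,0],[3,0,0,0,0],[3,0,0,0,0],[3,0,0,0,0],[3,0,0,0,0],[3,0,0,0,0],[3,0,0,0,0],[0,0,0,0,0]]

```text
time: 5.1
ee_pos: [0.5589, -0.168, 0.0215]
ee_rot: [0.002, 0.606, 0.795, -0.002]
ft_force: [1.4, -5.6, 1.3]
opening: 0.006
grip_force: 2.6
```

```bash
python3 - <<'E'
from h import *
st(); im=save("scene","pics/s2.png")
E
```

```text
t 5.1 tool in fence [ -37.8 -118.5   21.5] yaw err -0.001 tilt [-0.005  0.    -1.   ] F [-0.2 -5.8  1.3]
```

>>> play_rows:
  rows:
    - [[2,0,0,0,0],[2,0,0,0,0],[2,0,0,0,0],[2,0,0,0,0],[1,0,0,0,0],[1,0,0,0,0],[0,0,0,0,0]]

```text
time: 5.73
ee_pos: [0.5564, -0.159, 0.0215]
ee_rot: [0.003, 0.606, 0.795, -0.002]
ft_force: [-0.2, -6.9, 1.7]
opening: 0.008
grip_force: 3.2
```

>>> play_rows:
  rows:
    - [[1,0,0,0,0],[1,0,0,0,0],[1,0,0,0,0],[0,0,0,0,0]]

```text
time: 6.07
ee_pos: [0.5567, -0.1573, 0.0215]
ee_rot: [0.004, 0.607, 0.795, -0.001]
ft_force: [1.4, -8.8, -1.1]
opening: 0.006
grip_force: 4.2
```

```bash
python3 - <<'E'
from h import *
st()
E
```

```text
t 6.07 tool in fence [ -37.  -107.6   21.5] yaw err -0.003 tilt [-0.008  0.003 -1.   ] F [-1.  -8.9 -1.1]
```

>>> play_rows:
  rows:
    - [[1,0,0,0,0],[1,0,0,0,0],[1,0,0,0,0],[0,0,0,0,0]]

```text
time: 6.4
ee_pos: [0.5567, -0.1573, 0.0216]
ee_rot: [0.006, 0.607, 0.795, -0.002]
ft_force: [3.0, -12.0, -3.4]
opening: 0.005
grip_force: 6.2
```

>>> play_rows:
  rows:
    - [[1,0,0,0,0],[1,0,0,0,0],[1,0,0,0,0],[0,0,0,0,0]]

```text
time: 6.73
ee_pos: [0.5567, -0.1573, 0.0218]
ee_rot: [0.008, 0.608, 0.794, -0.003]
ft_force: [3.7, -15.3, -4.3]
opening: 0.006
grip_force: 8.1
```

```bash
python3 - <<'E'
from h import *
st()
save("scene","pics/s3.png"); im=cv2.imread("pics/s3.png")[230:360,200:340]; cv2.imwrite("pics/s3c.png",cv2.resize(im,(640,594),interpolation=cv2.INTER_CUBIC))
E
```

```text
t 6.73 tool in fence [ -37.  -107.6   21.8] yaw err -0.006 tilt [-0.017  0.005 -1.   ] F [ -0.5 -15.7  -4.3]
```

View pics/s3c.png

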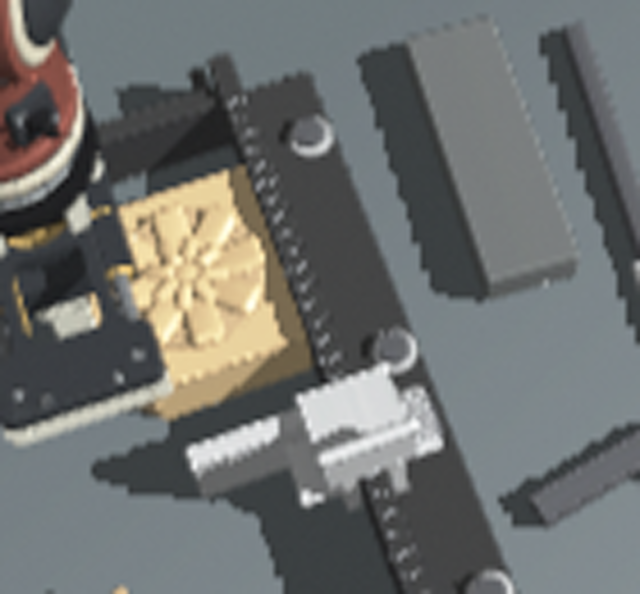

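The fragment's back edge is flush along the ticked rail at crop (250–320, 170–370), and the force is rising without any more motion. I'll back off and go behind the lip.

>>> play_rows:
  rows:
    - [[-4,0,0,0,0],[-6,0,0,0,0],[-10,0,0,0,0],[-15,0,0,0,0],[-15,0,0,0,0],[0,0,-35,0,0],[0,0,-35,0,0],[0,0,-35,0,0],[24,30,0,0,0],[24,30,0,0,0],[24,30,0,0,0],[24,30,0,0,0],[24,30,0,0,0],[24,30,0,0,0],[0,0,0,0,0],[0,0,0,0,0],[0,0,0,0,0]]

```text
time: 8.2
ee_pos: [0.7017, -0.0092, 0.1251]
ee_rot: [-0.0, 0.606, 0.796, -0.001]
ft_force: [-0.6, -0.2, -0.2]
opening: 0.003
grip_force: 0.0
```

```bash
python3 - <<'E'
from h import *
st()
for n in("scene","side","wrist"):
  arm.get_image(n)
  for k,z in dict(lip_back=.0715,stop_face=.0225,fragment_back=.019,fragment_end=.019,end_stop=.022).items():
    for r in arm.tip_of(n,k)[:1]:
      p=px2w(n,r["xy"],z)[:2]-O;print(n,k,round(r["confidence"],2),np.round([p@[np.cos(th),np.sin(th)],p@[-np.sin(th),np.cos(th)]],4))
E
```

```text
t 8.2 tool in fence [142.2  -3.5 125.1] yaw err -0.001 tilt [-0.001 -0.002 -1.   ] F [-0.7 -0.1 -0.2]
scene lip_back 0.57 [ 0.0831 -0.0459]
scene stop_face 0.64 [ 0.063  -0.0407]
scene fragment_back 0.87 [-0.2201 -0.1055]
scene fragment_end 0.96 [-0.0831 -0.0518]
scene end_stop 0.67 [-0.1169 -0.0444]
side lip_back 0.77 [ 0.1006 -0.0029]
side stop_face 0.73 [ 0.048  -0.0465]
side fragment_back 0.87 [-0.2247 -0.1   ]
side fragment_end 0.96 [-0.278  -0.1499]
side end_stop 0.96 [-0.1066 -0.0616]
wrist lip_back 0.61 [0.0985 0.0012]
wrist stop_face 0.71 [ 0.0549 -0.0384]
wrist fragment_back 0.56 [-0.0289 -0.0069]
wrist fragment_end 0.72 [-0.0824 -0.0515]
```

>>> play_rows:
  rows:
    - [[1,0,20,0,0],[1,0,20,0,0],[0,0,14,0,0],[0,-5,0,0,0],[0,-5,0,0,0],[0,-4,0,0,0],[0,-3,0,0,0],[0,-3,0,0,0],[0,-3,0,0,0],[0,-3,0,0,0],[0,-3,0,0,0],[0,-3,0,0,0],[0,-3,0,0,0],[0,0,0,0,0]]

```text
time: 10.27
ee_pos: [0.668, -0.015, 0.0721]
ee_rot: [0.0, 0.605, 0.796, 0.0]
ft_force: [2.0, -0.4, -0.2]
opening: 0.005
grip_force: 0.8
```

```bash
python3 - <<'E'
from h import *
st()
E
```

```text
t 10.27 tool in fence [108.2  -0.2  72.1] yaw err 0.0 tilt [-0.     0.001 -1.   ] F [ 1.9 -0.9 -0.2]
```

>>> play_rows:
  rows:
    - [[0,-3,0,0,0],[0,-3,0,0,0],[0,-3,0,0,0],[0,-3,0,0,0],[0,-3,0,0,0],[0,-3,0,0,0],[0,-3,0,0,0],[0,-3,0,0,0],[0,-3,0,0,0],[0,-3,0,0,0],[0,-3,0,0,0],[0,-3,0,0,0],[0,0,0,0,0]]

```text
time: 11.35
ee_pos: [0.6352, -0.0242, 0.0719]
ee_rot: [0.002, 0.605, 0.796, 0.002]
ft_force: [6.5, 0.9, -0.2]
opening: 0.006
grip_force: 3.2
```

```bash
python3 - <<'E'
from h import *
st()
save("scene","pics/s4.png"); im=cv2.imread("pics/s4.png")[220:370,190:350]; cv2.imwrite("pics/s4c.png",cv2.resize(im,(640,600),interpolation=cv2.INTER_CUBIC))
E
```

```text
t 11.35 tool in fence [74.1 -0.2 71.9] yaw err 0.0 tilt [-0.001  0.006 -1.   ] F [ 6.5 -0.8 -0.2]
```

View pics/s4c.png

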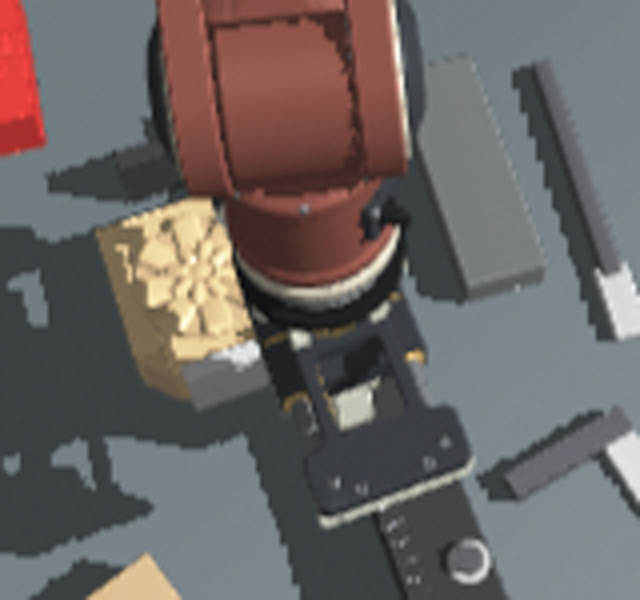

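The stop arm, at crop (230,370), now bears on the fragment. Continuing gently.

>>> play_rows:
  rows:
    - [[0,-2,0,0,0],[0,-2,0,0,0],[0,-2,0,0,0],[0,-2,0,0,0],[0,-2,0,0,0],[0,-2,0,0,0],[0,-2,0,0,0],[0,-2,0,0,0],[0,-2,0,0,0],[0,-2,0,0,0],[0,-2,0,0,0],[0,-2,0,0,0],[0,0,0,0,0]]

```text
time: 12.48
ee_pos: [0.6125, -0.0306, 0.0719]
ee_rot: [0.002, 0.605, 0.796, 0.002]
ft_force: [8.0, 0.4, -1.0]
opening: 0.002
grip_force: 3.4
```

>>> play_rows:
  rows:
    - [[0,-2,0,0,0],[0,-2,0,0,0],[0,-2,0,0,0],[0,0,0,0,0]]

```text
time: 12.82
ee_pos: [0.6068, -0.0322, 0.0719]
ee_rot: [0.002, 0.605, 0.796, 0.002]
ft_force: [7.9, 0.6, -1.7]
opening: 0.003
grip_force: 3.4
```

>>> play_rows:
  rows:
    - [[0,-2,0,0,0],[0,-2,0,0,0],[0,0,0,0,0]]

```text
time: 13.07
ee_pos: [0.6063, -0.0323, 0.0721]
ee_rot: [0.005, 0.605, 0.796, 0.005]
ft_force: [12.3, 1.4, -6.4]
opening: 0.004
grip_force: 5.9
```

```bash
python3 - <<'E'
from h import *
st()
E
```

```text
t 13.07 tool in fence [44.1 -0.4 72.1] yaw err 0.001 tilt [-0.002  0.014 -1.   ] F [12.3 -1.9 -6.4]
```

>>> play_rows:
  rows:
    - [[0,-2,0,0,0],[0,0,0,0,0],[0,4,0,0,0],[0,8,0,0,0],[0,12,0,0,0],[0,6,-25,0,0],[0,0,-35,0,0],[0,0,-35,0,0],[-30,-25,-20,0,0],[-30,-25,-20,0,0],[-30,-25,-20,0,0],[-30,-15,-20,0,0],[-30,0,0,0,0],[0,0,0,0,0],[0,0,0,0,0],[0,0,0,0,0]]

```text
time: 14.4
ee_pos: [0.5812, -0.1878, 0.242]
ee_rot: [-0.003, 0.605, 0.796, -0.0]
ft_force: [-0.2, 0.6, -0.1]
opening: 0.001
grip_force: 0.0
```

```bash
python3 - <<'E'
from h import *
st()
save("wrist","pics/w5.png"); im=cv2.imread("pics/w5.png")[0:300,120:520]; cv2.imwrite("pics/w5c.png",cv2.resize(im,(800,600),interpolation=cv2.INTER_CUBIC))
for k,z in dict(lip_back=.0715,stop_face=.0225,fragment_back=.019,fragment_end=.019,end_stop=.022).items():
    for r in arm.tip_of("wrist",k)[:1]:
      p=px2w("wrist",r["xy"],z)[:2]-O;print(k,round(r["confidence"],2),np.round([p@[np.cos(th),np.sin(th)],p@[-np.sin(th),np.cos(th)]],4))
E
```

```text
t 14.4 tool in fence [ -21.5 -143.6  242. ] yaw err 0.001 tilt [ 0.004 -0.004 -1.   ] F [-0.   0.7 -0.1]
lip_back 0.81 [0.0313 0.0027]
stop_face 0.72 [-0.0132 -0.0375]
fragment_back 0.7 [-0.062  -0.0074]
fragment_end 0.82 [-0.1143 -0.0554]
end_stop 0.6 [-0.1123 -0.0404]
```

View pics/w5c.png

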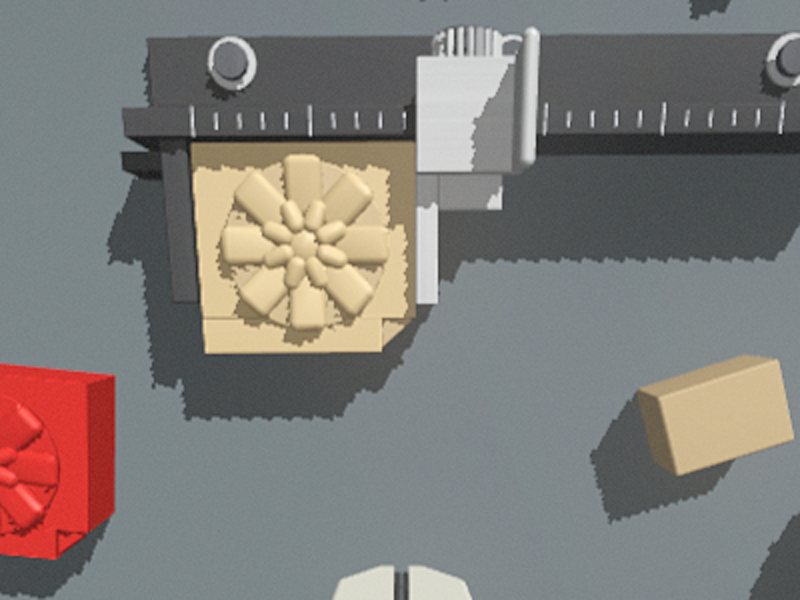

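Everything looks snug: end stop at crop (180,220), fragment at (190–415), stop arm at (427,250). The rail edge meets the fragment's back edge in parallel. I'll confirm flushness with one light nudge at the middle of the front side.

>>> play_rows:
  rows:
    - [[-8,-14,30,0,0],[0,-14,30,0,0],[0,-14,30,0,0],[0,0,35,0,0],[0,0,35,0,0],[0,0,30,0,0],[0,0,20,0,0],[0,0,10,0,0],[0,0,0,0,0],[10,0,0,0,0],[10,0,0,0,0],[8,0,0,0,0],[4,0,0,0,0],[3,0,0,0,0],[2,0,0,0,0],[2,0,0,0,0],[2,0,0,0,0],[0,0,0,0,0]]

```text
time: 16.2
ee_pos: [0.5336, -0.1686, 0.0236]
ee_rot: [-0.0, 0.605, 0.796, 0.0]
ft_force: [0.6, -0.5, 0.2]
opening: 0.003
grip_force: 0.0
```

```bash
python3 - <<'E'
from h import *
st()
E
```

```text
t 16.2 tool in fence [ -62.4 -112.3   23.6] yaw err 0.0 tilt [ 0. -0. -1.] F [ 0.4 -0.7  0.2]
```

>>> play_rows:
  rows:
    - [[2,0,0,0,0],[2,0,0,0,0],[1,0,0,0,0],[1,0,0,0,0],[1,0,0,0,0],[1,0,0,0,0],[1,0,0,0,0],[1,0,0,0,0],[1,0,0,0,0],[0,0,0,0,0]]

```text
time: 17.03
ee_pos: [0.5322, -0.1642, 0.0238]
ee_rot: [0.004, 0.607, 0.795, -0.002]
ft_force: [1.9, -8.9, -4.9]
opening: 0.007
grip_force: 5.0
```

```bash
python3 - <<'E'
from h import *
st()
E
```

```text
t 17.03 tool in fence [ -62.5 -107.7   23.8] yaw err -0.003 tilt [-0.009  0.003 -1.   ] F [-0.5 -9.1 -4.9]
```

The nudge stopped at -107.7 mm, against -107.6 mm at the first flush, so the fragment is still flush. Retreating.

>>> play_rows:
  rows:
    - [[-4,0,0,0,0],[-6,0,0,0,0],[-12,0,0,0,0],[-15,0,0,0,0],[-10,0,-15,0,0],[0,20,-35,0,0],[0,20,-35,0,0],[0,0,-35,0,0],[0,0,-35,0,0],[0,0,-35,0,0],[0,0,-25,0,0],[0,0,0,0,0],[0,0,0,0,0],[0,0,0,0,0]]

```text
time: 18.2
ee_pos: [0.581, -0.1933, 0.2378]
ee_rot: [-0.001, 0.606, 0.796, -0.0]
ft_force: [0.2, 0.3, -0.6]
opening: 0.003
grip_force: 0.0
```

```bash
python3 - <<'E'
from h import *
st()
save("wrist","pics/w6.png"); im=cv2.imread("pics/w6.png")[0:300,120:520]; cv2.imwrite("pics/w6c.png",cv2.resize(im,(800,600),interpolation=cv2.INTER_CUBIC))
E
```

```text
t 18.2 tool in fence [ -23.2 -148.8  237.8] yaw err -0.001 tilt [ 0.001 -0.002 -1.   ] F [ 0.3  0.3 -0.6]
```

View pics/w6c.png

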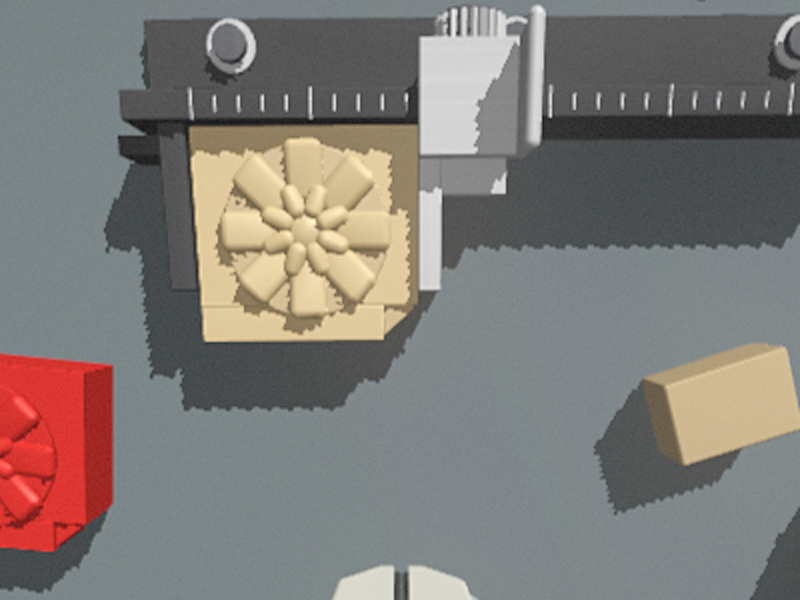

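The fragment at (190–418, 125–340) is flush to the fence and snug between both stops, the red look-alike and the offcut have not moved, and the gripper is clear. Handing in.

```bash
python3 -c "
from h import *
print(arm.hand_in())"
```

```text
the job is handed in; nothing more can be done
None
```

Job handed in at about 18 s with no verdict returned: in the last picture the fragment is flush to the fence and snug between both stops, with the arm clear.

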